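Close and stack the freezer tubs at the milk bank

TASK

Close the open tub of red-capped jars by setting the loose red lid squarely home on it, then stack the red-lidded tub on top, the long way matching, with all four feet down in the recesses of that lid. Keep the tubs upright, set the red-lidded tub down gently rather than dropping it, and leave the yellow-lidded tub and everything else on the bench where it is.

Things in the scene. Friction and masses are not known exactly. Their poses are not given: they have to be found in the camera images.
- open_tub: Open tub holding six red-capped jars, no lid, loose, 1.2 kg. Frosted pale box 150 (x) x 110 (y) mm, body 68 high on four corner feet 34 high at x +-60, y +-40, round, 22 wide tapering to 17. Rim 102 above the foot tips; mouth 142 x 102; jars end 12 below the rim. Origin: centre of underside, level with the foot tips; z up. It is symmetric under a half turn.
- loose_lid: Loose red lid of the open tub, right way up on the bench, 0.2 kg, 160 (x) x 120 (y) mm. Origin: centre of its underside (plug 136 x 96, 8 deep). Heights over origin: flange underside 8, top face 19, bar top 41. Centred white grip bar 80 (x) x 16 (y). Four square recesses in the top, 26 wide, 7 deep, at x +-60, y +-40. Seated, its origin is 94 above the tub's.
- red_tub: Closed tub, red lid fastened on, 0.5 to 0.8 kg. Box and feet as the open tub, lid, bar and recesses as the loose lid. Origin: centre of underside, level with foot tips. Over it: lid's top face 113, bar top 135 mm; the bar (80 along x, 16 wide) is the grip. Stacked, feet in recesses (2.5 mm play), its origin is 12 above the loose lid's origin.
- yellow_tub: Closed tub just like the red-lidded one but with a yellow lid; stays where it is. Origin: middle of the underside.
- jar_a: Closed milk jar, red cap, 56 mm wide, 95 mm tall, standing. Bystander. Origin: middle of its underside.
- jar_b: Closed milk jar, yellow cap, 56 mm wide, 95 mm tall, standing. Bystander. Origin: middle of its underside.
- jar_c: Closed milk jar, red cap, 56 mm wide, 95 mm tall, standing. Bystander. Origin: middle of its underside.
- jar_d: Closed milk jar, yellow cap, 56 mm wide, 95 mm tall, standing. Bystander. Origin: middle of its underside.
- logger: Flat white temperature logger, 110 x 60 x 24 mm, lying on the bench. Bystander. Origin: middle of its underside.
Things that resemble listed ones, but are neither listed nor needed, are in the scene too. Leave any green or turquoise look-alike of the yellow_tub alone.

How it is judged:
By the outcome, as a careful person would: the job done as asked, in the order asked, and still so for the second after the job is handed in, with the robot touching nothing.
It also fails if it takes over 64 s, if anything falls off the work surface, if the arm or the gripper's body presses on something with over 40 N, if the wrist force passes 120 N, or if a joint passes its speed limit or range.

ROBOT

A 6-joint arm with a two-finger parallel gripper is mounted at the origin on the work surface. World frame = base frame: x ahead of the robot, y to its left, z up, the work surface at z = 0. Lengths are in m, angles in rad, forces in N, time in s.
With the tool pointing down it reaches from about 0.35 to 0.725 m from the base axis. Payload 6 kg.
Tool frame: the origin (TCP) lies at the very end of the fingers, on their centre line; the grasp point (between the pads) lies 19 mm behind it (arm.grip_depth is the distance from the TCP to the grasp point, in m); z points along the fingers, y is the line along which they close (so a half turn about z gives the same grasp; the last joint's range is limited). The gripper opens to 85 mm and grips with 20 to 120 N. Pads are 22 mm wide; open, the fingers measure 114 mm over their backs; the gripper's body (76 mm by 85 mm) begins 54 mm behind the grasp point. The pads swing forward as they close: fully open they stand 13 mm farther back than shut.
Start: joints at [-0.895, 0.04, 0.085, 0, -1.615, -0.334], TCP at [0.201, -0.565, 0.231] pointing down, gripper open.
Joint ranges: [-2.56, 2.56], [-1.29, 2.01], [-1.08, 1.49], [-3.29, 1.98], [-2.81, -0.18], [-2.99, 2.99]. Speed limits (rad/s): [2.57, 2.57, 3.01, 3.14, 3.14, 3.14].

INTERFACE

Orientations are given as [roll, pitch, yaw] about the fixed x, y, z axes, in that order (R = Rz(yaw) Ry(pitch) Rx(roll)).
In Python, from rig import arm gives the robot as it stands.
- The arm moves only by the tool apply_moves, never from a script. Its argument "series" is a list of rows, each a list of 3 entries, a list of its own where there are three numbers: the shift along the tool's x, y, z in mm, then the turn, a rotation vector about the tool's x, y, z in degrees, then the opening, from -1 (shut) to 1 (fully open), so that 0 is half open. In form: [[[x, y, z], [rx, ry, rz], hand], ...]. A call has 1 to 20 rows; each row is the pose to reach, as a shift and turn from the pose commanded when the call began, along the tool's axes at that moment; what a row does not reach only later rows make up. A row lasts 1/10 s, in which the tool goes at most 50 mm and 8.59 degrees, less where a joint would pass 70% of its speed; a pose out of reach is approached as far as the arm can. A call with a gripper value outside its range is refused whole. The fingers move at their own pace and stop on an object; "grip_force" is the grip in N (left out, the last holds). Time passes only in rows, so rows that repeat a pose let the fingers close. It gives the time, the measured TCP pose, the force, the opening and the grip force at its end, in the units of the state.
- arm.get_obs(): the state, without advancing time (a new reading comes with each control period).
- arm.camera(name): name is "side" or "top"; returns the picture (384x512x3 uint8, red, green, blue); there is no depth.
- arm.camera_info(name): a dict with "fovy" (degrees; the focal length in pixels is half the picture's height over the tangent of half this angle, whatever the lens; pixels are square), "cx", "cy" (the principal point, pixels), "pose" (4x4, takes a point from camera to world coordinates). Camera axes: x right, y down, z forward; pixel columns grow to the right and rows downward; lengths in m; the calibration is good to about 2 mm. A picture is of the moment at which its call begins. camera_info takes no time and is no camera call.
- arm.sign_off(): hands the job in; it is judged then, once.
The state is a dict: "t": time; "qpos": joint angles; "dq": joint speeds; "joint_torque": joint torques, N m; "tcp_pos": TCP position; "tcp_rot": TCP orientation; "contact_force": force on the tool from outside, world axes, zero at the start; "torque": the same for the moment, N m; "gripper_width": finger opening in m; "gripper_force": force on a finger pad.
Only numpy, scipy, OpenCV 4.12 (cv2) and the standard library are available. Lean on these libraries where they do the work, as an engineer would, in place of code of your own. Each camera call takes 0.05 s, during which the arm holds its last target. There are 200 camera calls.

## Working session

There is one attempt and no reset: what is moved stays moved. The work goes in short steps, Python scripts to look and compute and a tool call to move; the robot and the scene stay as the last step left them, time stands still between calls to the robot, and variables do not carry over. Pictures are saved under pics/ and viewed, at most 10 in all, crops included, and the job is handed in when it is done.

Besides the shell and the picture viewer there is one more tool, called after "Request:" in YAML: its name, and indented under it one key for each argument. apply_moves: Moves the arm, as the interface text tells. Its arguments: {"type":"object","properties":{"series":{"type":"array","items":{"type":"array"}},"grip_force":{"type":"number"}},"required":["series"]}

```bash
mkdir -p pics; ls; python3 - <<'E'
from rig import arm
import cv2,numpy as np
np.set_printoptions(precision=4,suppress=True)
for n in("top","side"):
    cv2.imwrite(f"pics/{n}0.png",arm.camera(n)[:,:,::-1]); print(n,arm.camera_info(n))
o=arm.get_obs();print(o)
E
```

```text
pics
top {'fovy': 46.31295292404778, 'cx': 256.6278990228351, 'cy': 196.33245947208974, 'pose': array([[-0.0265, -0.9984,  0.0504,  0.4148],
       [-0.9994,  0.0255, -0.0213, -0.0344],
       [ 0.02  , -0.0509, -0.9985,  1.4382],
       [ 0.    ,  0.    ,  0.    ,  1.    ]])}
side {'fovy': 42.588870611468764, 'cx': 253.99404799720938, 'cy': 185.28744650174784, 'pose': array([[ 0.7652, -0.4046,  0.5007, -0.3507],
       [-0.6434, -0.5046,  0.5756, -1.0351],
       [ 0.0198, -0.7627, -0.6465,  1.1245],
       [ 0.    ,  0.    ,  0.    ,  1.    ]])}
{'t': 0.1, 'qpos': array([-0.8953,  0.0408,  0.0839, -0.0004, -1.6155, -0.3337]), 'dq': array([-0.0013, -0.002 ,  0.0034,  0.0006,  0.0002,  0.0004]), 'joint_torque': array([ -0.005 , -36.9345,  34.8283,   6.9518,  -0.0046,   0.    ]), 'tcp_pos': array([ 0.2011, -0.565 ,  0.2304]), 'tcp_rot': array([ 3.14  , -0.0002, -2.7998]), 'contact_force': array([ 0.0696, -0.3134, -0.5226]), 'torque': array([-0.0151, -0.0416,  0.0327]), 'gripper_force': 0.0, 'gripper_width': 0.08547586086711481}
```

View pics/top0.png

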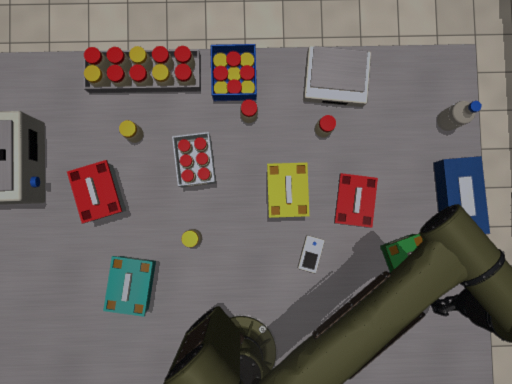

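View pics/side0.png

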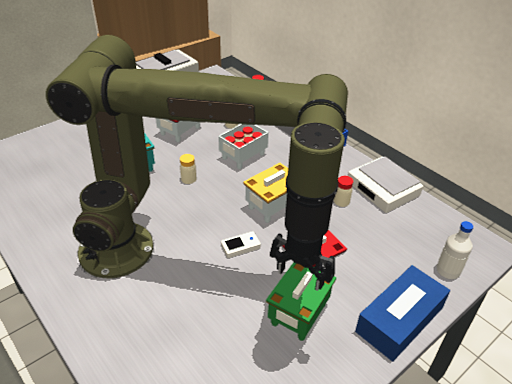

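Top view: red candidates are (95,191), which looks larger and raised (red tub), and (357,200), which lies flat (loose lid). For the open tub, the frosted box with six red caps is at (194,160); the crates at (142,70) and (234,72) are look-alikes. The yellow tub at (288,190), turquoise at (130,286) and green at (405,252) stay put. I'll check with one close crop.

```bash
python3 - <<'E'
import cv2,numpy as np
im=cv2.imread("pics/top0.png")
C=lambda x,y:cv2.resize(im[y-38:y+38,x-50:x+50],(400,300),interpolation=cv2.INTER_CUBIC)
s=cv2.imread("pics/side0.png")[85:161,110:210]
v=np.vstack([np.hstack([C(95,191),C(357,200)]),np.hstack([C(194,160),cv2.resize(s,(400,300),interpolation=cv2.INTER_CUBIC)])])
cv2.imwrite("pics/crop1.png",v)
E
```

```text
(no output)
```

View pics/crop1.png

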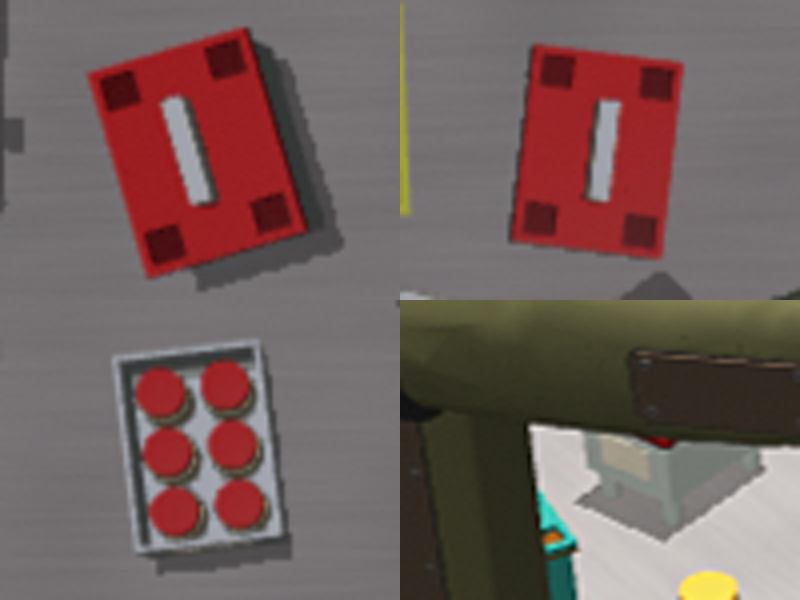

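The crop confirms it: the top-left red lid sits on a tall body (red tub), the top-right is flat with barely a shadow (loose lid), and the lower-left frosted open tub has its rim corners at about (172,136), (209,132), (216,181) and (178,185).

```bash
cat >h.py <<'E'
import cv2,numpy as np
from rig import arm
np.set_printoptions(precision=4,suppress=True)
def ray(n,px,z):
    i=arm.camera_info(n);f=192/np.tan(np.radians(i["fovy"]/2));P=i["pose"];px=np.atleast_2d(px).astype(float)
    d=np.c_[(px[:,0]-i["cx"])/f,(px[:,1]-i["cy"])/f,np.ones(len(px))]@P[:3,:3].T
    return (P[:3,3]+d*((z-P[2,3])/d[:,2])[:,None])[:,:2]
def proj(n,X):
    i=arm.camera_info(n);f=192/np.tan(np.radians(i["fovy"]/2));P=i["pose"]
    c=(np.atleast_2d(X)-P[:3,3])@P[:3,:3];return np.c_[c[:,0]/c[:,2]*f+i["cx"],c[:,1]/c[:,2]*f+i["cy"]]
def rect(W):
    r=cv2.minAreaRect((W*1000).astype(np.float32));(cx,cy),(w,h),a=r
    if w<h:a+=90
    a=(a+90)%180-90
    return cx,cy,max(w,h),min(w,h),a
def lid(im,box,z):  # box x0,y0,x1,y1; RGB image
    x0,y0,x1,y1=box;k=4
    c=cv2.resize(im[y0:y1,x0:x1],None,fx=k,fy=k,interpolation=cv2.INTER_CUBIC).astype(int)
    T=lambda p:(np.asarray(p,float)+.5)/k-.5+[x0,y0]
    r,g,b=c[...,0],c[...,1],c[...,2]
    def big(m,n=1):
        cs,_=cv2.findContours(m.astype(np.uint8),cv2.RETR_EXTERNAL,cv2.CHAIN_APPROX_NONE)
        return sorted(cs,key=cv2.contourArea)[-n:]
    o=big((r>60)&(r-g>45))[0][:,0];print("outline",rect(ray("top",T(o),z)))
    inside=cv2.fillPoly(np.zeros(r.shape,np.uint8),[o],1)
    rc=[x.mean(0)[0] for x in big((inside>0)&(r<125)&(r-g>20),4)]
    W=ray("top",T(rc),z-.004)*1000;print("recess mean",W.mean(0),"spread",rect(W/1000))
    bb=big((inside>0)&(g>130))[0][:,0];print("bar",rect(ray("top",T(bb),z+.022)))
E
python3 - <<'E'
from h import *
im=cv2.imread("pics/top0.png")[:,:,::-1]
print("LID");lid(im,(320,165,395,235),.019)
print("RED");lid(im,(60,150,130,230),.113)
c=np.array([[112,355],[260,340],[287,537],[137,553]],float)
print("OPEN",rect(ray("top",np.c_[c[:,0]/4+144-.4,(c[:,1]-300)/4+122-.4],.102)))
E
```

```text
LID
outline (467.3408203125, -380.177734375, 161.53936767578125, 122.15289306640625, -8.697402954101562)
recess mean [ 467.4568 -381.7462] spread (467.4993896484375, -381.6802978515625, 120.63294982910156, 80.53231048583984, -8.756843566894531)
bar (466.6644287109375, -379.9373779296875, 77.97795867919922, 14.976044654846191, -9.088340759277344)
RED
outline (509.457275390625, 415.451904296875, 161.7246856689453, 122.71314239501953, 15.589652061462402)
recess mean [509.8959 417.6065] spread (509.9620361328125, 417.6772766113281, 120.37130737304688, 80.35005950927734, 15.407792091369629)
bar (509.5042724609375, 415.6317138671875, 78.46805572509766, 14.722411155700684, 15.294168472290039)
OPEN (601.3904418945312, 122.78216552734375, 152.53334045410156, 111.92755126953125, 6.139016151428223)
```

Both lids and the rim match the given sizes within 2 mm: lid (467, -380) at -8.7°, red tub (510, 416) at 15.5°, open tub (601, 123) at 6.1°, all within reach. Next is the approach to the lid.

```bash
cat >>h.py <<'E'
from scipy.spatial.transform import Rotation as Ro
def go(*targets):  # x,y,z mm, yaw deg
    o=arm.get_obs();R=Ro.from_euler("xyz",o["tcp_rot"]);p=o["tcp_pos"]*1000
    print("now",o["t"],p,np.degrees(o["tcp_rot"]),"q",o["qpos"],"F",o["contact_force"],"w",o["gripper_width"])
    for x,y,z,a in targets:
        T=Ro.from_euler("xyz",[180,0,a],degrees=True)
        print(R.inv().apply(np.array([x,y,z])-p).round(1),np.degrees((R.inv()*T).as_rotvec()).round(2))
E
python3 -c "
from h import *
go((467.3,-380.3,100,-188.7),(467.3,-380.3,20,-188.7))"
```

```text
now 0.1 [ 201.0726 -565.0071  230.391 ] [ 179.9108   -0.0089 -160.4157] q [-0.8953  0.0408  0.0839 -0.0004 -1.6155 -0.3337] F [ 0.0696 -0.3134 -0.5226] w 0.08547586086711481
[-312.8   84.6  130.5] [ 0.09 -0.03 28.28]
[-312.8   84.5  210.5] [ 0.09 -0.03 28.28]
```

Request:
apply_moves:
  series:
    - [[-45, 12, 0], [0, 0, 4], 0]
    - [[-90, 24, 0], [0, 0, 8], 0]
    - [[-135, 36, 0], [0, 0, 12], 0]
    - [[-180, 49, 0], [0, 0, 16], 0]
    - [[-225, 61, 0], [0, 0, 20], 0]
    - [[-270, 73, 0], [0, 0, 25], 0]
    - [[-313, 84.6, 0], [0, 0, 28.3], 0]
    - [[-313, 84.6, 40], [0, 0, 28.3], 0]
    - [[-313, 84.6, 80], [0, 0, 28.3], 0]
    - [[-313, 84.6, 120], [0, 0, 28.3], 0]
    - [[-313, 84.6, 130], [0, 0, 28.3], 0]
    - [[-313, 84.6, 130], [0, 0, 28.3], 0]
    - [[-313, 84.6, 130], [0, 0, 28.3], 0]
  grip_force: 60

```text
t: 1.4
tcp_pos: [0.4684, -0.3815, 0.1038]
tcp_rot: [-3.14, 0.002, 2.989]
contact_force: [0.9, 0.2, 0.9]
gripper_width: 0.0429
gripper_force: 0.0
```

```bash
python3 -c "
from h import *
go((467.3,-380.3,60,-188.7),(467.3,-380.3,20,-188.7))
a=arm.camera('side')[:,:,::-1];b=arm.camera('top')[:,:,::-1]
C=lambda i,x,y:cv2.resize(i[y-75:y+75,x-50:x+50],(400,600),interpolation=2)
cv2.imwrite('pics/c2.png',np.hstack([C(a,330,235),C(b,357,200)]))"
```

```text
now 1.4 [ 468.3981 -381.5044  103.7501] [-179.9027    0.1374  171.2844] q [-0.3515  0.0709 -0.116   0.0012 -1.3812 -1.3717] F [0.8941 0.1825 0.8588] w 0.04291869554555701
[ 1.4  1.1 43.7] [-0.1   0.14 -0.02]
[ 1.5  1.2 83.7] [-0.1   0.14 -0.02]
```

View pics/c2.png

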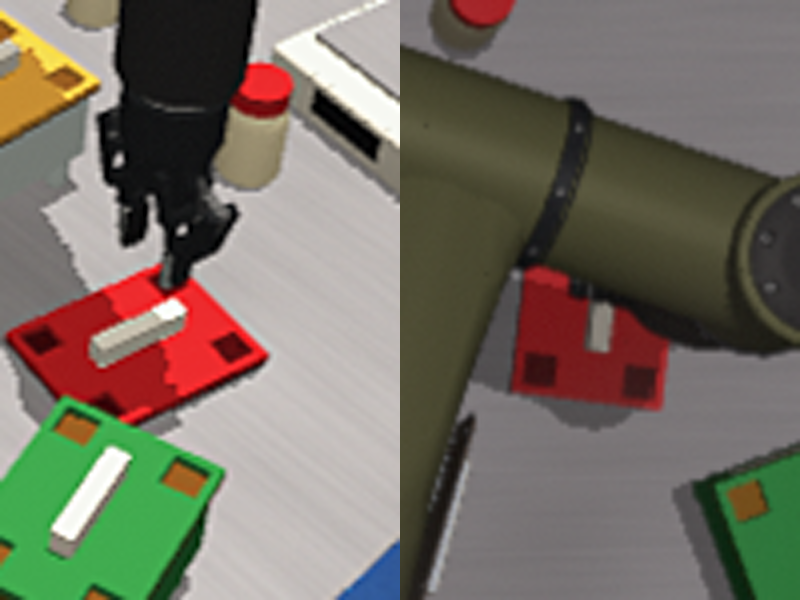

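The hand is centred over the bar of the flat red lid (bar at about top pixel (357,205)), with the green tub and jar clear.

Request:
apply_moves:
  series:
    - [[0, 0, 25], [0, 0, 0], 0]
    - [[0, 0, 50], [0, 0, 0], 0]
    - [[0, 0, 65], [0, 0, 0], 0]
    - [[0, 0, 72], [0, 0, 0], 0]
    - [[0, 0, 72], [0, 0, 0], 0]
    - [[0, 0, 72], [0, 0, 0], 0]
    - [[0, 0, 72], [0, 0, 0], 0]

```text
t: 2.2
tcp_pos: [0.4684, -0.3811, 0.0308]
tcp_rot: [-3.141, 0.002, 2.99]
contact_force: [0.2, -0.5, 0.6]
gripper_width: 0.0428
gripper_force: 0.0
```

```bash
python3 -c "
from h import *
go((467.3,-380.3,20.5,-188.7))"
```

```text
now 2.2 [ 468.4239 -381.0805   30.8123] [-179.9527    0.1169  171.2929] q [-0.3513  0.1173 -0.2029  0.0004 -1.2485 -1.3716] F [ 0.2207 -0.4813  0.5806] w 0.04278809001518397
[ 1.3  0.6 10.3] [-0.05  0.12 -0.01]
```

Request:
apply_moves:
  series:
    - [[1, 0.6, 5], [0, 0, 0], 0]
    - [[1, 0.6, 10], [0, 0, 0], 0]
    - [[1, 0.6, 10], [0, 0, 0], 0]
    - [[1, 0.6, 10], [0, 0, 0], -1]
    - [[1, 0.6, 10], [0, 0, 0], -1]
    - [[1, 0.6, 10], [0, 0, 0], -1]
    - [[1, 0.6, 10], [0, 0, 0], -1]
    - [[1, 0.6, 10], [0, 0, 0], -1]
    - [[1, 0.6, 10], [0, 0, 0], -1]

```text
t: 3.1
tcp_pos: [0.467, -0.38, 0.0197]
tcp_rot: [-3.141, 0.001, 2.99]
contact_force: [-0.5, 0.8, 2.7]
gripper_width: 0.0147
gripper_force: 61.1
```

```bash
python3 -c "
from h import *
go((467.3,-380.3,260,-188.7),(601.4,122.8,260,-173.9))"
```

```text
now 3.1 [ 466.974  -379.9634   19.6692] [-179.9907    0.0296  171.288 ] q [-0.3505  0.1233 -0.2175  0.0001 -1.2294 -1.3724] F [-0.5007  0.792   2.744 ] w 0.014653367917484993
[  -0.5   -0.3 -240.3] [-0.01  0.03 -0.01]
[ -56.8  517.3 -240.4] [ -0.01   0.03 -14.81]
```

Request:
apply_moves:
  series:
    - [[0, 0, -10], [0, 0, 0], -1]
    - [[0, 0, -40], [0, 0, 0], -1]
    - [[0, 0, -80], [0, 0, 0], -1]
    - [[0, 0, -120], [0, 0, 0], -1]
    - [[0, 0, -160], [0, 0, 0], -1]
    - [[0, 0, -200], [0, 0, 0], -1]
    - [[0, 0, -240], [0, 0, 0], -1]
    - [[-3, 30, -240], [0, 0, -1], -1]
    - [[-8, 75, -240], [0, 0, -2], -1]
    - [[-13, 120, -240], [0, 0, -3.5], -1]
    - [[-18, 165, -240], [0, 0, -5], -1]
    - [[-23, 210, -240], [0, 0, -6], -1]
    - [[-28, 255, -240], [0, 0, -7.5], -1]
    - [[-33, 300, -240], [0, 0, -8.5], -1]
    - [[-38, 345, -240], [0, 0, -10], -1]
    - [[-43, 390, -240], [0, 0, -11], -1]
    - [[-48, 435, -240], [0, 0, -12.5], -1]
    - [[-52, 475, -240], [0, 0, -13.5], -1]
    - [[-55, 505, -240], [0, 0, -14.5], -1]
    - [[-56.8, 517.3, -240], [0, 0, -14.8], -1]

```text
t: 5.1
tcp_pos: [0.6011, 0.1254, 0.2581]
tcp_rot: [-3.142, -0.002, -3.033]
contact_force: [-0.4, 0.2, -2.8]
gripper_width: 0.0144
gripper_force: 60.5
```

Request:
apply_moves:
  series:
    - [[0, 0, 0], [0, 0, 0], -1]
    - [[0, 0, 25], [0, 0, 0], -1]
    - [[0, 0, 50], [0, 0, 0], -1]
    - [[0, 0, 70], [0, 0, 0], -1]
    - [[0, 0, 80], [0, 0, 0], -1]
    - [[0, 0, 80], [0, 0, 0], -1]
    - [[0, 0, 80], [0, 0, 0], -1]
    - [[0, 0, 80], [0, 0, 0], -1]

```text
t: 5.9
tcp_pos: [0.6019, 0.1227, 0.1812]
tcp_rot: [3.141, 0.002, -3.036]
contact_force: [0.3, -0.0, -1.8]
gripper_width: 0.0146
gripper_force: 60.5
```

```bash
python3 -c "
from h import *
go((601.4,122.8,114,-173.9))
a=arm.camera('side')[:,:,::-1];b=arm.camera('top')[:,:,::-1]
C=lambda i,x,y:cv2.resize(i[y-75:y+75,x-50:x+50],(400,600),interpolation=2)
cv2.imwrite('pics/c3.png',np.hstack([C(a,243,140),C(b,194,165)]))"
```

```text
now 5.9 [601.9181 122.6845 181.1501] [ 179.9683    0.1426 -173.9303] q [ 0.527   0.0757  0.0307  0.0005 -1.5233 -1.9919] F [ 0.3391 -0.0172 -1.7689] w 0.014579922435885184
[ 0.7  0.1 67.1] [ 0.03  0.14 -0.03]
```

View pics/c3.png

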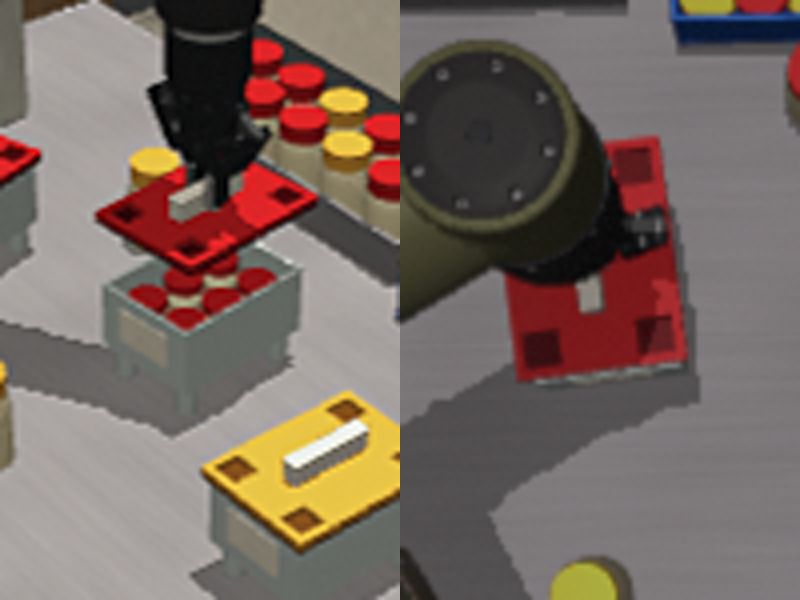

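The lid is held level about 60 mm over the six-jar tub, with the same long direction. The side crop shows rim corners near (219,137), (239,147) and (268,131), so I'll cross-check the side camera for both lid and rim.

```bash
python3 -c "
from h import *
def cor(x,y,a,l,w,z):
    c,s=np.cos(np.radians(a)),np.sin(np.radians(a))
    return np.array([[x+c*u*l/2-s*v*w/2,y+s*u*l/2+c*v*w/2,z] for u,v in((-1,1),(-1,-1),(1,-1),(1,1))])/1000
for n,P in(('rim',cor(601.4,122.8,6.1,150,110,102)),('lid',cor(601.9,122.7,6.1,160,120,180))):
    q=proj('side',P);print(n,((q-[193,65]+.5)*4).round(1).tolist())
"
```

```text
rim [[104.8, 284.4], [190.3, 335.2], [305.5, 267.9], [220.3, 221.4]]
lid [[94.9, 211.1], [190.9, 265.6], [317.2, 195.3], [221.6, 145.8]]
```

```bash
python3 -c "
from h import *
def cor(x,y,a,l,w,z):
    c,s=np.cos(np.radians(a)),np.sin(np.radians(a))
    return np.array([[x+c*u*l/2-s*v*w/2,y+s*u*l/2+c*v*w/2,z] for u,v in((-1,1),(-1,-1),(1,-1),(1,1))])/1000
b=cv2.imread('pics/top0.png');a=arm.camera('side')[:,:,::-1].copy()
def ov(im,n,x0,y0,Ps):
    k=8;i=cv2.resize(im[y0:y0+75,x0:x0+50],(400,600),interpolation=cv2.INTER_CUBIC)
    for P in Ps:
        q=((proj(n,P)-[x0,y0]+.5)*k).round().astype(np.int32);cv2.polylines(i,[q],True,(255,0,255),1)
    return i
R=cor(601.4,122.8,6.1,150,110,102);R2=cor(601.4,122.8,6.1,142,102,102)
A=ov(a,'side',217,100,[R,cor(601.9,122.7,6.1,160,120,180)])
B=ov(b,'top',169,122,[R,R2])
cv2.imwrite('pics/c4.png',np.hstack([A,B]))"
```

```text
(no output)
```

View pics/c4.png

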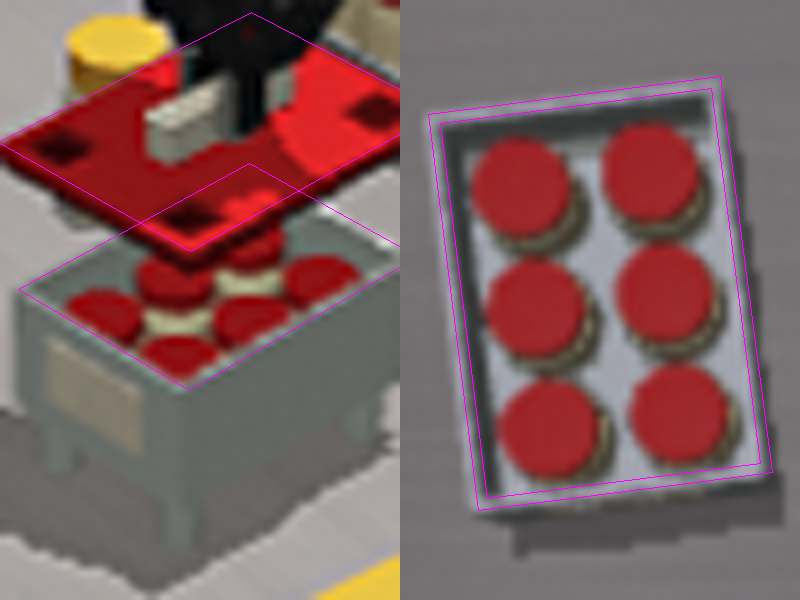

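Overlays agree with the picture to about 1 mm: the side view shows the lid and rim outlines coinciding, and the top view shows the rim at (172,136)-(216,181). Lowering now.

Request:
apply_moves:
  series:
    - [[0.5, 0, 20], [0, 0, 0], -1]
    - [[0.5, 0, 40], [0, 0, 0], -1]
    - [[0.5, 0, 50], [0, 0, 0], -1]
    - [[0.5, 0, 55], [0, 0, 0], -1]
    - [[0.5, 0, 58], [0, 0, 0], -1]
    - [[0.5, 0, 60], [0, 0, 0], -1]
    - [[0.5, 0, 62], [0, 0, 0], -1]
    - [[0.5, 0, 64], [0, 0, 0], -1]
    - [[0.5, 0, 66], [0, 0, 0], -1]
    - [[0.5, 0, 66], [0, 0, 0], -1]
    - [[0.5, 0, 66], [0, 0, 0], -1]

```text
t: 7.15
tcp_pos: [0.6011, 0.1233, 0.1137]
tcp_rot: [3.141, 0.001, -3.035]
contact_force: [-0.5, 3.9, 0.5]
gripper_width: 0.015
gripper_force: 61.0
```

```bash
python3 -c "
from h import *
go((601.4,122.8,113.5,-173.9))"
```

```text
now 7.15 [601.0588 123.3117 113.6758] [ 179.9424    0.06   -173.9051] q [ 0.5281  0.0929 -0.0738 -0.0005 -1.4027 -1.9924] F [-0.491   3.8708  0.5397] w 0.014998393940049995
[-0.3 -0.5  0.2] [ 0.06  0.06 -0.01]
```

Request:
apply_moves:
  series:
    - [[0, 1, 0], [0, 0, 0], -1]
    - [[0, 1.5, 1], [0, 0, 0], -1]
    - [[0, 1.5, 1.5], [0, 0, 0], -1]
    - [[0, 1.5, 1.5], [0, 0, 0], -1]

```text
t: 7.55
tcp_pos: [0.601, 0.1235, 0.1136]
tcp_rot: [-3.14, 0.001, -3.035]
contact_force: [-2.8, -1.3, 6.9]
gripper_width: 0.0147
gripper_force: 61.9
```

Request:
apply_moves:
  series:
    - [[0, 0, 0], [0, 0, 0], -0.3]
    - [[0, 0, 0], [0, 0, 0], 0]
    - [[0, 0, 0], [0, 0, 0], 0]
    - [[0, 0, 0], [0, 0, 0], 0]
    - [[0, 0, -20], [0, 0, 0], 0]
    - [[0, 0, -60], [0, 0, 0], 0]
    - [[0, 0, -100], [0, 0, 0], 0]
    - [[0, 0, -130], [0, 0, 0], 0]
    - [[0, 0, -130], [0, 0, 0], 0]

```text
t: 8.45
tcp_pos: [0.6022, 0.1244, 0.2475]
tcp_rot: [3.14, 0.008, -3.035]
contact_force: [-0.0, 0.4, 0.7]
gripper_width: 0.0426
gripper_force: 0.0
```

```bash
python3 -c "
from h import *
go((509.6,415.8,240,-164.5))"
```

```text
now 8.45 [602.224  124.4378 247.4909] [ 179.9026    0.4709 -173.9184] q [ 0.5301  0.0746  0.1495  0.0018 -1.6375 -1.9946] F [-0.0101  0.4064  0.6778] w 0.0425877828788162
[ 61.3 299.5   7.5] [ 0.06  0.48 -9.42]
```

Request:
apply_moves:
  series:
    - [[9, 45, 0], [0, 0, -1.5], 0]
    - [[18, 90, 0], [0, 0, -3], 0]
    - [[28, 135, 0], [0, 0, -4.5], 0]
    - [[37, 180, 0], [0, 0, -6], 0]
    - [[46, 225, 0], [0, 0, -7.5], 0]
    - [[55, 270, 0], [0, 0, -8.5], 0]
    - [[61, 299.5, 0], [0, 0, -9.4], 0]
    - [[61, 299.5, 30], [0, 0, -9.4], 0]
    - [[61, 299.5, 60], [0, 0, -9.4], 0]
    - [[61, 299.5, 80], [0, 0, -9.4], 0]
    - [[61, 299.5, 80], [0, 0, -9.4], 0]
    - [[61, 299.5, 80], [0, 0, -9.4], 0]
    - [[61, 299.5, 80], [0, 0, -9.4], 0]
  grip_force: 90

```text
t: 9.75
tcp_pos: [0.5089, 0.4159, 0.1637]
tcp_rot: [3.14, 0.002, -2.871]
contact_force: [-0.0, -0.2, 0.2]
gripper_width: 0.0425
gripper_force: 0.0
```

```bash
python3 -c "
from h import *
go((509.6,415.8,114.5,-164.5))
im=arm.camera('top')
b=im[:,:,::-1];a=arm.camera('side')[:,:,::-1];
lid(im,(165,110,235,215),.113)
C=lambda i,x,y:cv2.resize(i[y-75:y+75,x-50:x+50],(400,600),interpolation=2)
cv2.imwrite('pics/c5.png',np.hstack([C(a,243,140),C(b,194,165)]))"
```

```text
now 9.75 [508.8625 415.9495 163.6856] [ 179.9318    0.1297 -164.5212] q [ 0.9892  0.1913  0.1257  0.0006 -1.5027 -2.2899] F [-0.0469 -0.2463  0.1658] w 0.04246994646699965
[-0.6 -0.4 49.2] [ 0.07  0.13 -0.02]
outline (601.3370361328125, 122.14476013183594, 161.5461883544922, 121.35240173339844, 6.138865947723389)
recess mean [602.2854 122.9697] spread (602.3591918945312, 122.9902114868164, 120.48705291748047, 80.22097778320312, 6.1072611808776855)
bar (600.88818359375, 122.0693359375, 78.4163818359375, 15.13099479675293, 5.975481033325195)
```

View pics/c5.png

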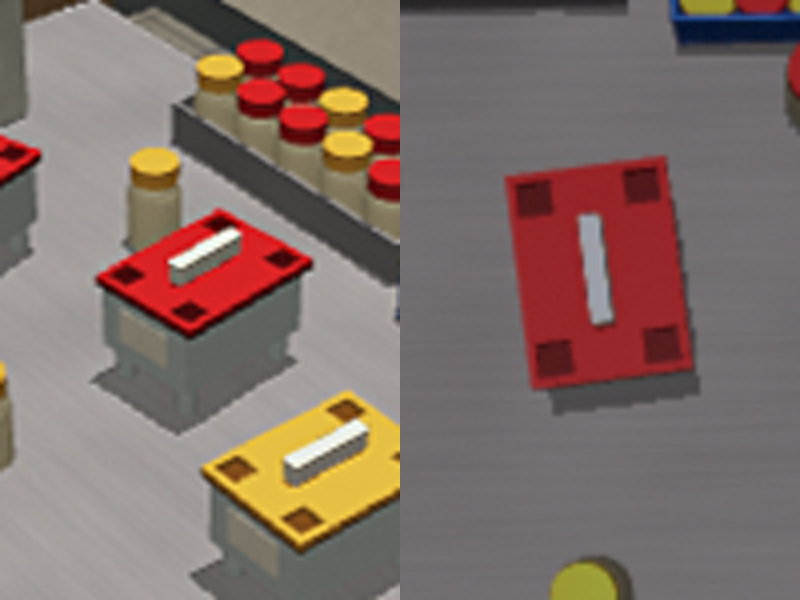

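The lid is seated flat and square (corners (177,154)-(222,207) in the top view), centred on the tub at 6.1°. Now I'll grip the red tub.

Request:
apply_moves:
  series:
    - [[-0.6, -0.3, 20], [0, 0, 0], 0]
    - [[-0.6, -0.3, 35], [0, 0, 0], 0]
    - [[-0.6, -0.3, 43], [0, 0, 0], 0]
    - [[-0.6, -0.3, 46], [0, 0, 0], 0]
    - [[-0.6, -0.3, 46], [0, 0, 0], 0]
    - [[-0.6, -0.3, 46], [0, 0, 0], 0]

```text
t: 10.45
tcp_pos: [0.5092, 0.4157, 0.1167]
tcp_rot: [3.141, 0.001, -2.871]
contact_force: [0.1, -0.2, 0.1]
gripper_width: 0.0428
gripper_force: 0.0
```

Request:
apply_moves:
  series:
    - [[0, 0, 2], [0, 0, 0], 0]
    - [[0, 0, 2], [0, 0, 0], -1]
    - [[0, 0, 2], [0, 0, 0], -1]
    - [[0, 0, 2], [0, 0, 0], -1]
    - [[0, 0, 2], [0, 0, 0], -1]
    - [[0, 0, 2], [0, 0, 0], -1]
    - [[0, 0, 2], [0, 0, 0], -1]
    - [[0, 0, 2], [0, 0, 0], -1]

```text
t: 11.25
tcp_pos: [0.509, 0.4161, 0.1143]
tcp_rot: [3.14, 0.001, -2.871]
contact_force: [-1.2, 4.3, 3.2]
gripper_width: 0.0142
gripper_force: 89.1
```

```bash
python3 -c "
from h import *
go((509.6,415.8,335,-164.5),(601.2,122.8,335,-173.9))"
```

```text
now 11.25 [508.9604 416.0797 114.3015] [ 179.9318    0.0534 -164.4984] q [ 0.9887  0.2063  0.0531 -0.0003 -1.4161 -2.2889] F [-1.1508  4.2704  3.2423] w 0.014228014330726419
[  -0.7   -0.2 -220.7] [0.07 0.05 0.  ]
[ -10.7 -307.  -221.1] [0.07 0.05 9.4 ]
```

Request:
apply_moves:
  series:
    - [[0, 0, -5], [0, 0, 0], -1]
    - [[0, 0, -20], [0, 0, 0], -1]
    - [[0, 0, -50], [0, 0, 0], -1]
    - [[0, 0, -80], [0, 0, 0], -1]
    - [[0, 0, -115], [0, 0, 0], -1]
    - [[0, 0, -150], [0, 0, 0], -1]
    - [[0, 0, -185], [0, 0, 0], -1]
    - [[0, 0, -210], [0, 0, 0], -1]
    - [[0, 0, -220], [0, 0, 0], -1]
    - [[-1, -20, -220], [0, 0, 0.6], -1]
    - [[-2, -50, -220], [0, 0, 1.5], -1]
    - [[-3, -85, -220], [0, 0, 2.6], -1]
    - [[-4, -120, -220], [0, 0, 3.7], -1]
    - [[-5, -155, -220], [0, 0, 4.8], -1]
    - [[-7, -190, -220], [0, 0, 5.8], -1]
    - [[-8, -225, -220], [0, 0, 6.9], -1]
    - [[-9, -260, -220], [0, 0, 8], -1]
    - [[-10, -285, -220], [0, 0, 8.7], -1]
    - [[-10.5, -300, -220], [0, 0, 9.2], -1]
    - [[-10.7, -307, -220], [0, 0, 9.4], -1]
  grip_force: 110

```text
t: 13.25
tcp_pos: [0.6011, 0.1207, 0.3323]
tcp_rot: [-3.141, -0.003, -3.038]
contact_force: [-0.2, -0.0, -6.8]
gripper_width: 0.0135
gripper_force: 108.2
```

Request:
apply_moves:
  series:
    - [[0, 0, 0], [0, 0, 0], -1]
    - [[0, 0, 20], [0, 0, 0], -1]
    - [[0, 0, 40], [0, 0, 0], -1]
    - [[0, 0, 60], [0, 0, 0], -1]
    - [[0, 0, 70], [0, 0, 0], -1]
    - [[0, 0, 70], [0, 0, 0], -1]
    - [[0, 0, 70], [0, 0, 0], -1]
    - [[0, 0, 70], [0, 0, 0], -1]
    - [[0, 0, 70], [0, 0, 0], -1]
    - [[0, 0, 70], [0, 0, 0], -1]

```text
t: 14.25
tcp_pos: [0.6013, 0.1225, 0.2645]
tcp_rot: [3.141, 0.001, -3.035]
contact_force: [0.4, 0.3, -6.2]
gripper_width: 0.0132
gripper_force: 108.0
```

```bash
cat >>h.py <<'E'
def cor(x,y,a,l,w,z):
    c,s=np.cos(np.radians(a)),np.sin(np.radians(a))
    return np.array([[x+c*u*l/2-s*v*w/2,y+s*u*l/2+c*v*w/2,z] for u,v in((-1,1),(-1,-1),(1,-1),(1,1))])/1000
def ov(im,n,x0,y0,Ps,k=8):
    i=cv2.resize(im[y0:y0+75,x0:x0+50],(50*k,75*k),interpolation=cv2.INTER_CUBIC)
    for P in Ps: cv2.polylines(i,[((proj(n,P)-[x0,y0]+.5)*k).round().astype(np.int32)],True,(255,0,255),1)
    return i
E
python3 -c "
from h import *
go((600.7,122.8,220,-173.9))
x,y,z=arm.get_obs()['tcp_pos']*1000
a=arm.camera('side')[:,:,::-1].copy();b=arm.camera('top')[:,:,::-1].copy();zb=z-114.3
print(zb)
A=ov(a,'side',217,85,[cor(x+.6,y,6.1,160,120,zb+113),cor(601.2,122.8,6.1,160,120,113)])
B=ov(b,'top',169,125,[cor(x+.6,y,6.1,160,120,zb+113)])
cv2.imwrite('pics/c6.png',np.hstack([A,B]))"
```

```text
now 14.25 [601.3469 122.5228 264.5406] [ 179.9706    0.0579 -173.9211] q [ 0.5269  0.082   0.189  -0.0001 -1.6767 -1.9916] F [ 0.4124  0.3218 -6.1659] w 0.013234642547241469
[ 0.7  0.3 44.5] [ 0.03  0.06 -0.02]
150.24055189573352
```

View pics/c6.png

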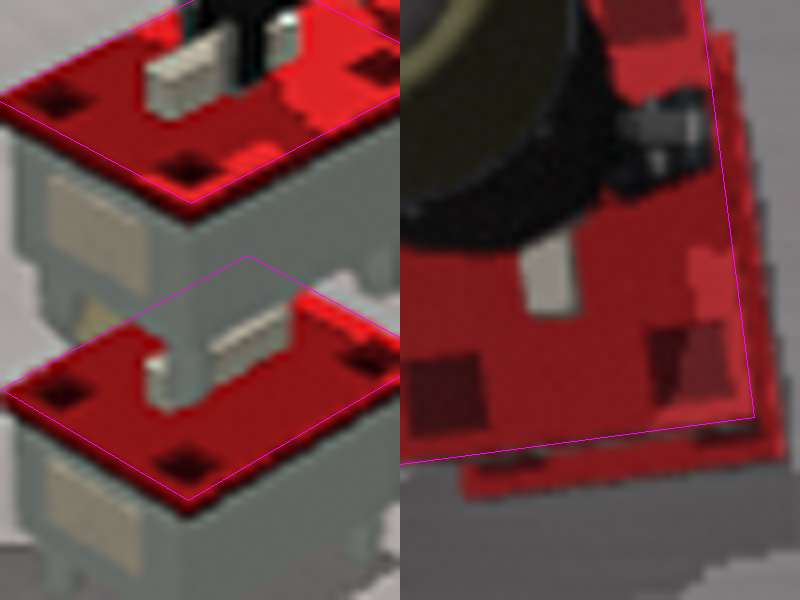

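Side overlays match both the carried tub and the seated lid to about 1 mm; the long way agrees and the near foot is above its recess (about side pixel (240,143)). Lowering gently.

Request:
apply_moves:
  series:
    - [[0.4, 0.3, 15], [0, 0, 0], -1]
    - [[0.4, 0.3, 25], [0, 0, 0], -1]
    - [[0.4, 0.3, 30], [0, 0, 0], -1]
    - [[0.4, 0.3, 33], [0, 0, 0], -1]
    - [[0.4, 0.3, 35], [0, 0, 0], -1]
    - [[0.4, 0.3, 37], [0, 0, 0], -1]
    - [[0.4, 0.3, 38], [0, 0, 0], -1]
    - [[0.4, 0.3, 39], [0, 0, 0], -1]
    - [[0.4, 0.3, 40], [0, 0, 0], -1]
    - [[0.4, 0.3, 41], [0, 0, 0], -1]
    - [[0.4, 0.3, 42], [0, 0, 0], -1]
    - [[0.4, 0.3, 42.5], [0, 0, 0], -1]
    - [[0.4, 0.3, 42.5], [0, 0, 0], -1]
    - [[0.4, 0.3, 42.5], [0, 0, 0], -1]

```text
t: 15.75
tcp_pos: [0.6008, 0.1227, 0.2213]
tcp_rot: [3.142, 0.0, -3.035]
contact_force: [0.0, 1.0, -8.1]
gripper_width: 0.0135
gripper_force: 108.3
```

```bash
python3 -c "
from h import *
go((600.7,122.8,220,-173.9))"
```

```text
now 15.75 [600.7669 122.7    221.3215] [ 179.9989    0.0005 -173.9187] q [ 0.5277  0.0742  0.1022 -0.     -1.5988 -1.9923] F [ 0.0096  0.9859 -8.1127] w 0.013470490045186231
[0.1 0.1 1.3] [ 0.    0.   -0.02]
```

Request:
apply_moves:
  series:
    - [[0, 0, 0.5], [0, 0, 0], -1]
    - [[0, 0, 1], [0, 0, 0], -1]
    - [[0, 0, 1.5], [0, 0, 0], -1]
    - [[0, 0, 2], [0, 0, 0], -1]
    - [[0, 0, 2], [0, 0, 0], -1]
    - [[0, 0, 2], [0, 0, 0], -1]

```text
t: 16.35
tcp_pos: [0.6008, 0.1228, 0.2202]
tcp_rot: [3.141, 0.001, -3.035]
contact_force: [-3.0, 2.0, -0.5]
gripper_width: 0.0134
gripper_force: 109.3
```

Weight is now carried (force fell from -8 to -0.5 N) at z = 220.2, as expected for a full seat. Releasing.

Request:
apply_moves:
  series:
    - [[0, 0, 0.5], [0, 0, 0], -1]
    - [[0, 0, 0.5], [0, 0, 0], -0.3]
    - [[0, 0, 0.5], [0, 0, 0], 0]
    - [[0, 0, 0.5], [0, 0, 0], 0]
    - [[0, 0, 0.5], [0, 0, 0], 0]
    - [[0, 0, -15], [0, 0, 0], 0]
    - [[0, 0, -45], [0, 0, 0], 0]
    - [[0, 0, -80], [0, 0, 0], 0]
    - [[0, -45, -90], [0, 0, 0], 0]
    - [[0, -90, -90], [0, 0, 0], 0]
    - [[0, -135, -90], [0, 0, 0], 0]
    - [[0, -180, -90], [0, 0, 0], 0]
    - [[0, -220, -90], [0, 0, 0], 0]
    - [[0, -250, -90], [0, 0, 0], 0]
    - [[0, -250, -90], [0, 0, 0], 0]

```text
t: 17.85
tcp_pos: [0.6271, -0.1296, 0.3102]
tcp_rot: [-3.141, 0.0, -3.04]
contact_force: [0.1, 0.1, -0.3]
gripper_width: 0.0426
gripper_force: 0.0
```

```bash
python3 -c "
from h import *
im=arm.camera('top');a=arm.camera('side')[:,:,::-1]
lid(im,(160,110,240,215),.219)
C=lambda i,x,y:cv2.resize(i[y-75:y+75,x-50:x+50],(400,600),interpolation=2)
cv2.imwrite('pics/c7.png',np.hstack([C(a,243,130),C(im[:,:,::-1],194,165)]))"
```

```text
outline (559.5118408203125, 175.92178344726562, 89.54122924804688, 11.124445915222168, 10.239602088928223)
recess mean [538.2038 171.8747] spread (538.203857421875, 171.87469482421875, 43.63188171386719, 0.0, 1.1529998779296875)Traceback (most recent call last):
  File "<string>", line 4, in <module>
    lid(im,(160,110,240,215),.219)
    ~~~^^^^^^^^^^^^^^^^^^^^^^^^^^^
  File "h.py", line 28, in lid
    bb=big((inside>0)&(g>130))[0][:,0];print("bar",rect(ray("top",T(bb),z+.022)))
       ~~~~~~~~~~~~~~~~~~~~~~~^^^
IndexError: list index out of range
```

Request:
apply_moves:
  series:
    - [[25, -45, 0], [0, 0, 0], 0]
    - [[50, -90, 0], [0, 0, 0], 0]
    - [[75, -135, 0], [0, 0, 0], 0]
    - [[100, -180, 0], [0, 0, 0], 0]
    - [[125, -225, 0], [0, 0, 0], 0]
    - [[150, -270, 0], [0, 0, 0], 0]
    - [[150, -270, 0], [0, 0, 0], 0]

```text
t: 18.65
tcp_pos: [0.5048, -0.4132, 0.3098]
tcp_rot: [-3.141, -0.0, -3.039]
contact_force: [0.4, 0.5, -0.0]
gripper_width: 0.0425
gripper_force: 0.0
```

```bash
python3 -c "
from h import *
im=arm.camera('top');a=arm.camera('side')[:,:,::-1]
C=lambda i,x,y:cv2.resize(i[y-75:y+75,x-50:x+50],(400,600),interpolation=2)
cv2.imwrite('pics/c7.png',np.hstack([C(a,243,130),C(im[:,:,::-1],194,165)]))
lid(im,(160,110,240,215),.219)"
```

```text
outline (597.191650390625, 118.74344635009766, 171.45242309570312, 127.93809509277344, 6.116295337677002)
recess mean [565.4031 127.9007] spread (580.523681640625, 148.0335693359375, 146.3959197998047, 66.6043472290039, 39.832088470458984)
bar (601.3612060546875, 122.08932495117188, 79.07299041748047, 15.312210083007812, 5.967360019683838)
```

View pics/c7.png

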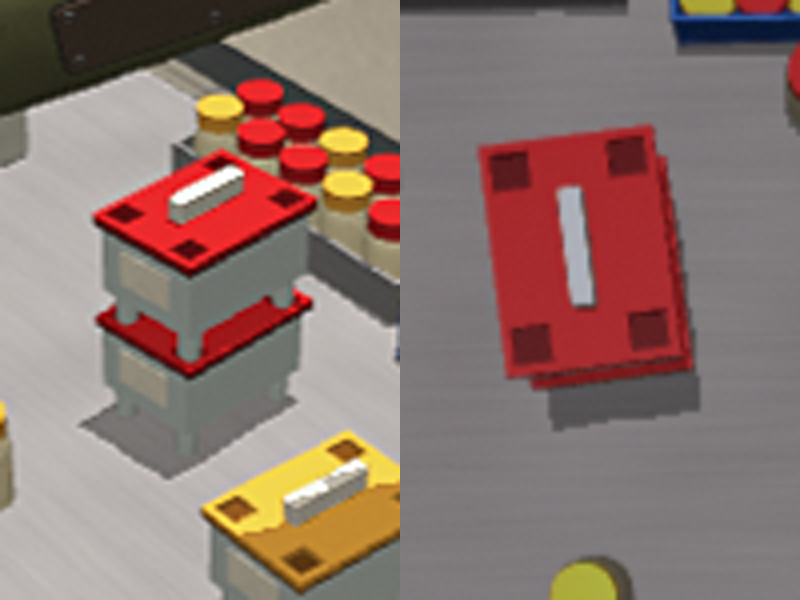

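The stack is upright and aligned: side view (243,115) shows the feet down in the recesses, and the top view puts the bar at (601.4, 122.1) at 6.0°, right over the lower lid. The robot is clear, so I'm handing in.

```bash
python3 -c "
from rig import arm
print(arm.sign_off())"
```

```text
the job is handed in; nothing more can be done
None
```

The loose red lid is seated squarely on the open tub, and the red-lidded tub is stacked on top, long way matching, with its feet in the lid's recesses; I handed it in at about 19 s with the arm clear and the yellow-lidded tub untouched.

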